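Take the desk fan's left-hand spinner nut and blade off for washing

ROBOT

A 6-joint arm with a two-finger parallel gripper is mounted at the origin on a cart in front of the work surface, level with it; the furniture and walls round the work are solid. World frame = base frame: x ahead of the robot, y to its left, z up, the work surface at z = 0. Lengths are in m, angles in degrees, forces in N, time in s.
With the tool pointing down it reaches from about 0.275 to 0.825 m from the base axis. Payload 4.9 kg.
Tool frame: the origin (TCP) lies midway between the tips of the shut fingers; the grasp point (between the pads) lies 19 mm behind it; z points along the fingers, y is the line along which they close (so a half turn about z gives the same grasp; the last joint's range is limited). The gripper opens to 85 mm and grips with 20 to 120 N. Pads are 22 mm wide; open, the fingers measure 114 mm over their backs; the gripper's body (76 mm by 85 mm) begins 54 mm behind the grasp point. The pads swing forward as they close: fully open they stand 13 mm farther back than shut.
Start: joints at [-70.886, 18.69, -11.035, 60.275, 0, 82.311], TCP at [0.248, -0.491, 0.231] pointing down, gripper open.
Joint ranges: [-152.03, 152.03], [-55.5, 102.48], [-74.3, 77.21], [-110.64, 120.58], [-84.22, 78.4], [-180, 180]. Speed limits (degrees/s): [147.25, 147.25, 180, 180, 180, 180].

INTERFACE

Orientations are given as [roll, pitch, yaw] about the fixed x, y, z axes, in that order (R = Rz(yaw) Ry(pitch) Rx(roll)).
In Python, from plant import robot gives the robot as it stands. The module is installed in compiled form; this text tells all that it offers.
- The arm moves only by the tool jog_arm, never from a script. Its argument "commands" is a list that holds one entry, the list of rows, each a list of 7 numbers: the opening, from 0 (shut) to 1 (fully open), then the shift along the tool's x, y, z in mm, then the turn, a rotation vector about the tool's x, y, z in degrees. A call has exactly 8 rows; each row is the pose to reach, as a shift and turn from the pose commanded when the call began, along the tool's axes at that moment; what a row does not reach only later rows make up. A row lasts 1/8 s, in which the tool goes at most 62.5 mm and 10.7 degrees, less where a joint would pass 70% of its speed; a pose out of reach is approached as far as the arm can. A call with a gripper value outside its range is refused whole. The fingers move at their own pace and stop on an object; "force" is the grip in N (left out, the last holds). Time passes only in rows, so rows that repeat a pose let the fingers close, or fill a call up. It gives the time, the measured TCP pose, the force, the opening and the grip force at its end, in the units of the state.
- robot.sense(): the state, without advancing time (a new reading comes with each control period).
- robot.capture(name): name is "scene" or "side" or "wrist"; returns a dict with "frame" (480x640x3 uint8, red, green, blue), "vertical_fov" (degrees; the focal length in pixels is half the picture's height over the tangent of half this angle, whatever the lens; pixels are square), "cx", "cy" (the principal point, pixels), "R" (3x3) and "t" (3): a world point X has camera coordinates R X + t. Camera axes: x right, y down, z forward; pixel columns grow to the right and rows downward; lengths in m; the calibration is good to about 2 mm. A picture is of the moment at which its call begins. There is no depth.
- robot.job_done(): hands the job in; it is judged then, once.
The state is a dict: "clock": time; "qpos": joint angles; "joint_vel": joint speeds; "effort": joint torques, N m; "ee_pos": TCP position; "eef_rot": TCP orientation; "wrist_force": force on the tool from outside, world axes, zero at the start; "moment": the same for the moment, N m; "opening": finger opening in m; "grip_force": force on a finger pad.
Only numpy, scipy, OpenCV 4.12 (cv2) and the standard library are available. Lean on these libraries where they do the work, as an engineer would, in place of code of your own. Each camera call takes 0.05 s, during which the arm holds its last target. There are 200 camera calls.

TASK

The desk fan's front guard is already off and its blade has to be washed. Undo the fluted spinner nut that holds the blade (fan spinners have a left-hand thread: it loosens clockwise as you face it), and stand it on the brown tray on its open rim; then draw the blade off the shaft and lay it flat on the tray, hub upward, beside the spinner and not on it. Set both down rather than let them drop, and leave the other things on the worktop where they are.

Things in the scene. Friction and masses are not known exactly. Their poses are not given: they have to be found in the camera images.
- fan: White desk fan, 140 mm base; heavy, does not move. Origin on the worktop under its tilt pivot. Its head is tipped back and faces along the fan's own -x and up.
- fan_head: The fan's head. Origin on the shoulder the blade's hub seats on; z = shaft axis, out of the fan's front, 35 degrees from vertical towards the fan's -x; y level. A steel stud, 30 mm over its thread, runs from z = 0 to 58 mm and does not turn. The blade's hub fills z = 0 to 34 mm; the spinner's rim sits on it, its top at z = 89 mm. Round the blade the wire rear guard's rim: radius 91 mm, z = 10 mm.
- spinner_mid (a point): Middle of the dark grey spinner nut on its axis, 27.5 mm from rim and top; z out of its closed top. A round cap open below, 58 mm across and 31 mm high, and on it a round fluted grip, 48 mm across (may be held at any angle) and 24 mm high, from 31 to 55 mm above the rim. 45 g.
- spinner: The same spinner by the centre of its open rim; same axes. Left-hand two-start thread: turned clockwise (looking at the fan's front, along fan_head's -z) it climbs 3.5 mm a radian along fan_head's z and is free after about 2.4 rad (140 degrees), in one or more grips; then it lifts off along the shaft, about 16 mm more. Anticlockwise it only jams on the hub. Turns easily, 2 mm of play.
- blade_mid (a point): Middle of the blade's hub on its axis, 17 mm from either end; z out of the hub's front. Light grey plastic fan blade, 150 mm across: five vanes on a round hub, 50 mm across and 34 mm high, with a 34 mm bore. The vanes lie 2 to 15 mm above the hub's rear end; the 19 mm of hub in front of them can be held. 70 g.
- blade: The same blade by the centre of its hub's rear end; same axes. It sits loosely on the stud (about 1.5 mm of play, so it sags a little) and, once the spinner is gone, slides off along the shaft: the stud's top is 58 mm above its seat.
- tray: Brown tray, loose, 195 x 268 mm outside, 17 mm high; origin at the centre of its underside; y = its long axis, x = its short one. Flat floor 168 x 242 mm, 3 mm above the worktop. Spinner and blade fit side by side along y.
- glass_cup: Small clear glass cup, 72 mm across, 62 mm high; origin under its centre. A bystander, to be left alone.
- opener: White-handled bottle opener lying flat, 174 x 41 x 20 mm; x along it. A bystander, to be left alone.
- front_guard: The fan's front guard, a wire dish 182 mm across and 26 mm high, lying face up near the back. A bystander, to be left alone.
Things that resemble listed ones, but are neither listed nor needed, are in the scene too. Of the things that look like the spinner, the larger one is meant.

How it is judged (in metres and radians):
On the way, in this order (a step that is already met when the one before it is completed fails the run):
1. the spinner is unscrewed and clear of the stud while the blade is still on its seat (z of spinner_mid in the frame of fan_head above 0.0875 m and distance between blade_mid and fan_head below 0.026 m).
2. the blade is drawn clear of the stud (distance between blade_mid and fan_head above 0.078 m).
At the end, for the whole second after the job is handed in: Spinner upright on its rim and blade flat, hub up, side by side on the floor of the tray (level within 0.15 rad; centres from the tray's centre: spinner within 80 mm across and 115 mm along, blade 45 and 80 mm), the tray flat on the worktop, all released and at rest (x of spinner_mid in the frame of tray between -0.08 and 0.08 m and y of spinner_mid in the frame of tray between -0.115 and 0.115 m and x of blade_mid in the frame of tray between -0.045 and 0.045 m and y of blade_mid in the frame of tray between -0.08 and 0.08 m and z of spinner_mid in the frame of tray between 0.024 and 0.037 m and z of blade_mid in the frame of tray between 0.014 and 0.027 m and angle between each of spinner_mid, blade_mid's own z axis and vertical below 0.15 rad and height (world z) of tray below 0.004 m and angle between tray's own z axis and vertical below 0.05 rad and linear speed of each of spinner, blade below 0.02 m/s); the robot touches nothing.
It fails at once if the spinner or the blade is let fall (moves freely at more than 0.7 m/s, a drop of some 25 mm) ((linear speed of spinner above 0.7 m/s and contact force between spinner and the fingers below 0.05 N) or (linear speed of blade above 0.7 m/s and contact force between blade and the fingers below 0.05 N)).
It fails at once if the glass cup, the bottle opener or the front guard is pushed more than 30 mm or tipped (distance of any of glass_cup, opener, front_guard from where it was at the start of the episode above 0.03 m or angle between glass_cup's own z axis and vertical above 0.5 rad).
It also fails if it takes over 69 s, if anything falls off the work surface, if the arm or the gripper's body presses on something with over 40 N, if the wrist force passes 120 N, or if a joint passes its speed limit or range.

## Working session

There is one attempt and no reset: what is moved stays moved. The work goes in short steps, Python scripts to look and compute and a tool call to move; the robot and the scene stay as the last step left them, time stands still between calls to the robot, and variables do not carry over. Pictures are saved under pics/ and viewed, at most 15 in all, crops included, and the job is handed in when it is done.

Besides the shell and the picture viewer there is one more tool, called after ">>>" by a JSON object that holds its "api" and its "payload". jog_arm: Moves the arm, as the interface text tells. Its arguments: {"type":"object","properties":{"commands":{"type":"array","items":{"type":"array","items":{"type":"array","items":{"type":"number"}}}},"force":{"type":"number"}},"required":["commands"]}

```bash
mkdir -p pics; cat > h.py <<'E'
import numpy as np, cv2
from plant import robot
from scipy.spatial.transform import Rotation as Ro
def cap(n,f=None):
    c=robot.capture(n); c['R']=np.array(c['R']);c['t']=np.array(c['t'])
    c['f']=240/np.tan(np.radians(c['vertical_fov'])/2)
    if f: cv2.imwrite('pics/'+f,c['frame'][:,:,::-1])
    return c
def ray(c,u,v):
    d=c['R'].T@np.array([(u-c['cx'])/c['f'],(v-c['cy'])/c['f'],1]); return -c['R'].T@c['t'],d/np.linalg.norm(d)
def plane(c,u,v,z):
    o,d=ray(c,u,v); return o+d*(z-o[2])/d[2]
def proj(c,X):
    p=c['R']@np.array(X)+c['t']; return np.array([c['cx']+c['f']*p[0]/p[2],c['cy']+c['f']*p[1]/p[2]])
def tri(*r):
    A=sum(np.eye(3)-np.outer(d,d) for o,d in r);b=sum((np.eye(3)-np.outer(d,d))@o for o,d in r)
    return np.linalg.solve(A,b)
E
python3 - <<'E'
from h import *
a=cap('scene','scene.png');b=cap('side','side.png')
for c in(a,b):print(-c['R'].T@c['t'],c['R'][2],c['f'])
print(robot.sense())
E
```

```text
[0.10357395 1.09395539 0.87271938] [ 0.37444558 -0.75747488 -0.53481054] 588.3832689957749
[0.42859971 1.1707932  0.93266768] [ 0.11834055 -0.80572058 -0.58035322] 624.0052207941916
{'clock': 0.1, 'qpos': array([-7.08860753e+01,  1.87282395e+01, -1.10857988e+01,  6.02744315e+01,
       -7.06361216e-04,  8.23121497e+01]), 'joint_vel': array([ 0.04191988, -0.12456575,  0.1109749 ,  0.06814876,  0.06465203,
        0.12012454]), 'effort': array([-2.30916794e-04, -4.44238830e+01,  2.63038015e+01,  7.92147039e-03,
       -2.16723997e-04, -7.57360628e-07]), 'ee_pos': array([ 0.2478449 , -0.4904138 ,  0.23058038]), 'eef_rot': array([-1.79912231e+02, -1.11351251e-02,  2.68017670e+01]), 'wrist_force': array([-0.41122604, -0.05134503,  0.14058012]), 'moment': array([ 0.01152224,  0.00987673, -0.00725077]), 'grip_force': 0.0, 'opening': 0.08540323094051698}
```

View pics/scene.png

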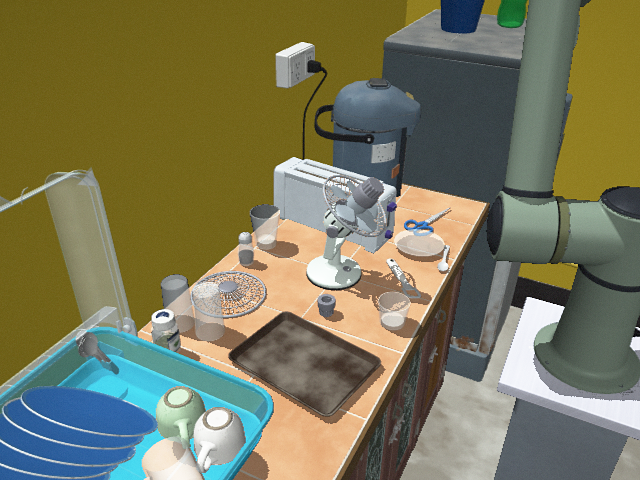

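View pics/side.png

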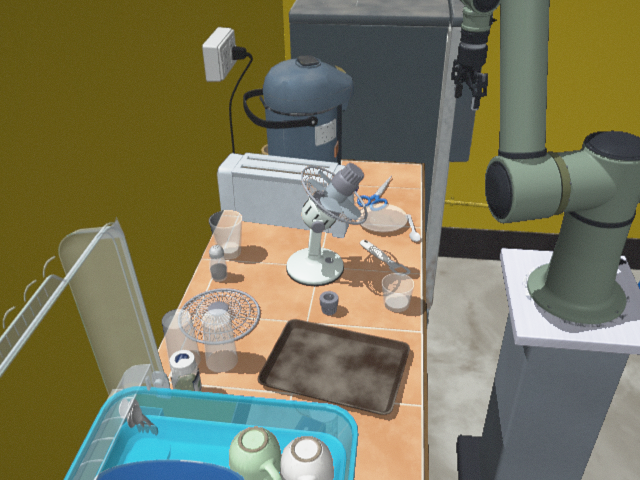

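The scene shows the fan with the large fluted spinner on its head (scene ~(368,192), side ~(347,180)). A smaller dark cap stands on the worktop (scene (326,304), side (330,302)), and I take that as the lookalike. The tray is centred near (305,362) in scene. The opener is at (400,275), the cup at (393,311) and the guard at (228,293).

```bash
python3 - <<'E'
from h import *
a=cap('scene');b=cap('side')
A=cv2.resize(a['frame'][165:295,295:425],None,fx=4,fy=4,interpolation=2)[:, :400*1+0 or None]
B=cv2.resize(b['frame'][155:285,275:405],None,fx=4,fy=4,interpolation=2)
im=np.hstack([A,B]);im=cv2.resize(im,(800,400))
for k in range(0,800,80): cv2.line(im,(k,0),(k,399),(255,0,0) if k==400 else (0,200,0),1)
for k in range(0,400,80): cv2.line(im,(0,k),(799,k),(0,200,0),1)
cv2.imwrite('pics/fan.png',im[:,:,::-1])
# tray mask: dark brown large blob
for n,c,roi in(('a',a,(300,420,215,395)),('b',b,(310,420,250,420))):
    f=c['frame'].astype(int);m=np.zeros((480,640),np.uint8);r=roi
    m[r[0]:r[1],r[2]:r[3]]=(f.sum(2)<300)[r[0]:r[1],r[2]:r[3]]
    m=cv2.morphologyEx(m,cv2.MORPH_CLOSE,np.ones((7,7)))
    cs,_=cv2.findContours(m,0,2);k=max(cs,key=cv2.contourArea)
    P=np.array([plane(c,u,v,.012)[:2] for u,v in k[:,0]],np.float32)
    print(n,cv2.contourArea(k),cv2.minAreaRect(P*1000))
g=lambda c,u,v,z:np.round(plane(c,u,v,z),3)
print('base',g(a,334,271,.01),g(b,315,266,.01))
print('spin',tri(ray(a,368,192),ray(b,347,180)))
print('cup',g(a,393,311,.03),g(b,398,293,.03),'small',g(a,326,304,.02),g(b,330,302,.02),'guard',g(a,228,293,.01),g(b,219,315,.01))
E
```

```text
a 9695.5 ((551.4855346679688, 298.36669921875), (211.5299530029297, 352.82440185546875), 79.4869384765625)
b 10009.5 ((535.0223999023438, 295.0152587890625), (205.06063842773438, 312.01287841796875), 79.43003845214844)
base [ 0.605 -0.019  0.01 ] [ 0.606 -0.022  0.01 ]
spin [ 0.53182022 -0.02949679  0.2490931 ]
cup [0.409 0.085 0.03 ] [0.404 0.082 0.03 ] small [0.559 0.122 0.02 ] [0.553 0.118 0.02 ] guard [0.791 0.182 0.01 ] [0.793 0.178 0.01 ]
```

View pics/fan.png

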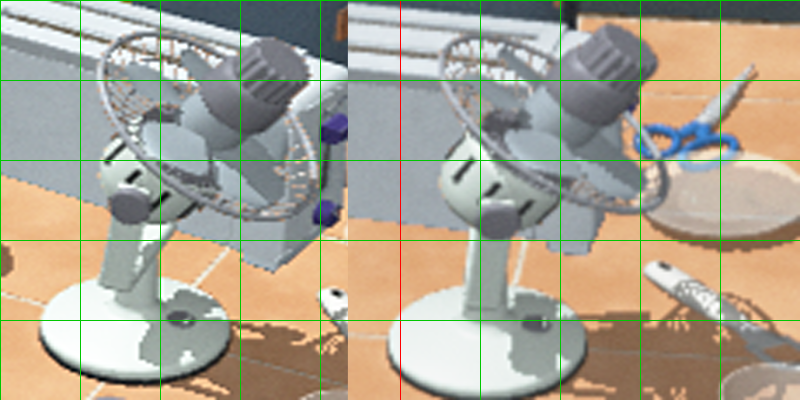

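```bash
cat >> h.py <<'E'
def down(psi,tilt,j6):
    p=np.radians(psi);r=np.array([np.cos(p),np.sin(p),0]);u=np.array([0,0,1.]);t=np.radians(tilt)
    z=np.sin(t)*r-np.cos(t)*u; x=-np.cos(t)*r-np.sin(t)*u; y=np.cross(z,x)
    return Ro.from_matrix(np.c_[x,y,z])*Ro.from_euler('z',j6,degrees=True)
def go(P,R):
    s=robot.sense();C=Ro.from_euler('xyz',s['eef_rot'],degrees=True)
    print('shift',np.round(C.inv().apply(np.array(P)-s['ee_pos'])*1000,1),'rot',np.round(np.degrees((C.inv()*R).as_rotvec()),1),'q',np.round(s['qpos'],0),'ee',s['ee_pos'],'t',s['clock'])
E
python3 - <<'E'
from h import *
a=cap('scene');b=cap('side')
rc=tri(ray(a,355.1,205.6),ray(b,334,195));
sp=tri(ray(a,377.5,185.2),ray(b,354.7,171.3))
print('rim',rc,'top',sp,'len should be 79',np.linalg.norm(sp-rc),'az',np.degrees(np.arctan2(rc[1]-sp[1],rc[0]-sp[0])),'tilt',np.degrees(np.arccos((sp-rc)[2]/np.linalg.norm(sp-rc))))
for c,k in((a,[(288,313),(381,358),(330,414),(230,356)]),(b,[(291,320),(411,350),(391,413),(260,382)])):
    P=np.array([plane(c,u,v,.015)[:2] for u,v in k]);e=np.roll(P,-1,0)-P
    print('tray',P.mean(0),np.linalg.norm(e,axis=1),np.degrees(np.arctan2(e[:,1],e[:,0])))
psi=8;s=np.radians(35);ax=np.array([-np.sin(s)*np.cos(np.radians(psi)),-np.sin(s)*np.sin(np.radians(psi)),np.cos(s)])
go(rc+ax*.17,down(psi,35,-75))
go(rc+ax*.17,down(psi,35,0))
E
```

```text
rim [ 0.56049955 -0.02731873  0.20861302] top [ 0.51651547 -0.04699225  0.26224058] len should be 79 0.07209411319490878 az 24.098363061530463 tilt 41.93916831895061
tray [0.51966831 0.2949267 ] [0.24506948 0.18504951 0.25440553 0.18204704] [ 171.17233413   80.85469249   -9.56944058 -102.08392598]
tray [0.51808447 0.29883969] [0.26567597 0.16970463 0.25841276 0.18449819] [166.76211665  78.21226376 -10.03018254 -99.52023237]
shift [ 395.6 -304.2 -116.7] rot [ 29.1  31.1 119.2] q [-71.  19. -11.  60.  -0.  82.] ee [ 0.24795471 -0.49075297  0.23100017] t 0.3
shift [ 395.6 -304.2 -116.7] rot [ -48.7   -8.1 -154.4] q [-71.  19. -11.  60.  -0.  82.] ee [ 0.24795471 -0.49075297  0.23100017] t 0.3
```

>>> {"api": "jog_arm", "payload": {"commands": [[[1, 396, -304, -117, -48, -8, -154], [1, 396, -304, -117, -48, -8, -154], [1, 396, -304, -117, -48, -8, -154], [1, 396, -304, -117, -48, -8, -154], [1, 396, -304, -117, -48, -8, -154], [1, 396, -304, -117, -48, -8, -154], [1, 396, -304, -117, -48, -8, -154], [1, 396, -304, -117, -48, -8, -154]]]}}

```text
clock: 1.3
ee_pos: [0.4594, -0.0501, 0.3464]
eef_rot: [164.5, 18.4, 107.9]
wrist_force: [1.4, -0.1, -1.0]
opening: 0.0855
grip_force: 0.0
```

```bash
python3 - <<'E'
from h import *
P=[.463,-.041,.348]
go(P,down(8,35,-75)); go(P,down(8,35,0))
E
```

```text
shift [ 6.7  7.1 -2.1] rot [ -19.6  -21.3 -145.8] q [-10. -11. -31.  47.  -8.  58.] ee [ 0.45939889 -0.05014576  0.34637703] t 1.3
shift [ 6.7  7.1 -2.1] rot [-22.7  -4.  -72.2] q [-10. -11. -31.  47.  -8.  58.] ee [ 0.45939889 -0.05014576  0.34637703] t 1.3
```

>>> {"api": "jog_arm", "payload": {"commands": [[[1, 7, 7, -2, -23, -4, -72], [1, 7, 7, -2, -23, -4, -72], [1, 7, 7, -2, -23, -4, -72], [1, 7, 7, -2, -23, -4, -72], [1, 7, 7, -2, -23, -4, -72], [1, 7, 7, -2, -23, -4, -72], [1, 7, 7, -2, -23, -4, -72], [1, 7, 7, -2, -23, -4, -72]]]}}

```text
clock: 2.3
ee_pos: [0.4623, -0.0438, 0.3466]
eef_rot: [179.5, 35.1, -172.9]
wrist_force: [-0.1, -1.1, -0.1]
opening: 0.0854
grip_force: 0.0
```

```bash
python3 - <<'E'
from h import *
c=cap('wrist','w1.png');print(-c['R'].T@c['t'],c['R'][2],c['f'])
P=[.463,-.041,.348]
go(P,down(8,35,-75))
E
```

```text
[ 0.31867681 -0.06374339  0.41895167] [ 0.78535943  0.10626676 -0.60985075] 349.92136982815714
shift [-1.5  2.4 -0.6] rot [ -0.1   0.1 -75.7] q [-27. -19. -42.  37.  19. -30.] ee [ 0.46240768 -0.04345105  0.34665941] t 2.35
```

View pics/w1.png

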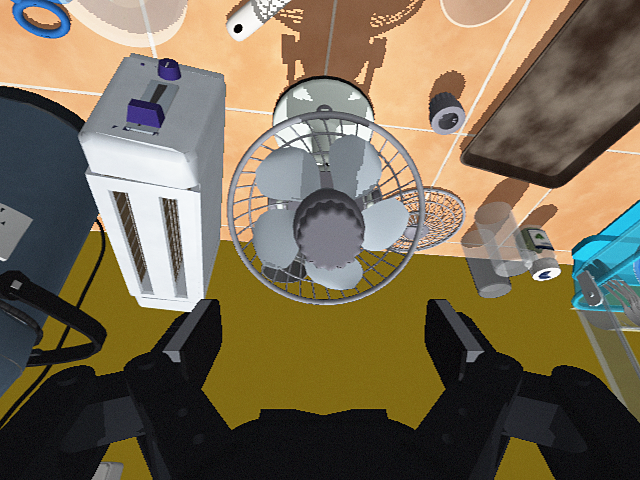

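The wrist view shows the blade face-on with the spinner at about (331,230) and the guard rim around it. The smaller lookalike is at (447,115), standing free on the worktop. The one on the fan is larger and sits on the stud, so it is the one meant.

```bash
python3 - <<'E'
from h import *
c=cap('wrist')
im=cv2.resize(c['frame'][100:310,220:430],None,fx=2.8,fy=2.8,interpolation=2)
for k in range(0,210,20):
    p=int(k*2.8); im[:,p]=im[:,p]//2+[60,0,0]; im[p,:]=im[p,:]//2+[60,0,0]
cv2.imwrite('pics/w1c.png',im[:,:,::-1].astype(np.uint8))
E
```

```text
(no output)
```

View pics/w1c.png

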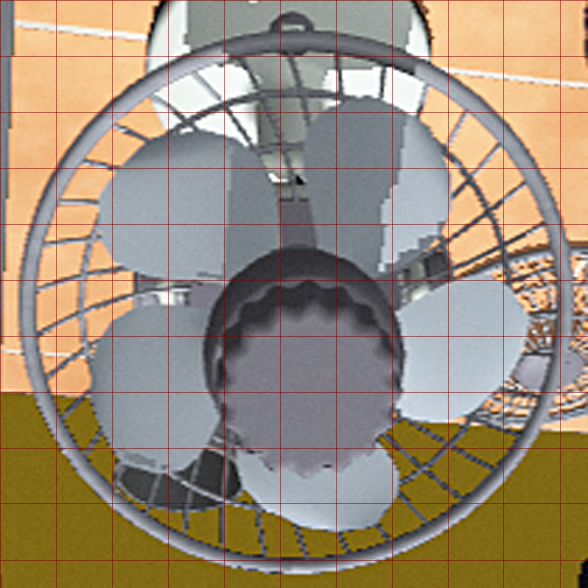

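```bash
cat > fit.py <<'E'
from h import *
from scipy.optimize import least_squares
def ax(psi):
    p=np.radians(psi);s=np.radians(35);return np.array([-np.sin(s)*np.cos(p),-np.sin(s)*np.sin(p),np.cos(s)])
E
python3 - <<'E'
from fit import *
a=cap('scene');b=cap('side');w=cap('wrist')
M=[(a,355.1,205.6,10,1),(b,334,195,10,1),(a,377.5,185.2,89,.5),(b,354.7,171.3,89,.5),(w,326.5,207.5,10,1),(w,330.4,236.8,89,1)]
f=lambda x:np.concatenate([(proj(c,x[:3]+ax(x[3])*z/1000)-[u,v])*k for c,u,v,z,k in M])
r=least_squares(f,[.57,-.02,.2,8]);print(r.x,np.round(f(r.x).reshape(-1,2),1))
print('spinner top',r.x[:3]+ax(r.x[3])*.089)
for z in(.13,.066):go(r.x[:3]+ax(r.x[3])*z,down(r.x[3],35,0))
E
```

```text
[ 0.56250253 -0.02673228  0.19587269  4.85485821] [[ 1.5  1.5]
 [ 1.6  2.5]
 [-0.2  0.4]
 [ 0.8  0.5]
 [-0.7  2.9]
 [-0.1 -0.7]]
spinner top [ 0.51163737 -0.0310526   0.26877722]
shift [ 3.8  5.7 51.7] rot [1.9 0.1 2. ] q [-27. -19. -42.  37.  19. -30.] ee [ 0.4626131  -0.04245888  0.34686388] t 2.55
shift [  4.    3.6 115.7] rot [1.9 0.1 2. ] q [-27. -19. -42.  37.  19. -30.] ee [ 0.4626131  -0.04245888  0.34686388] t 2.55
```

>>> {"api": "jog_arm", "payload": {"commands": [[[1, 4, 6, 42, 2, 0, 2], [1, 4, 6, 42, 2, 0, 2], [1, 4, 6, 42, 2, 0, 2], [1, 4, 6, 42, 2, 0, 2], [1, 4, 6, 42, 2, 0, 2], [1, 4, 6, 42, 2, 0, 2], [1, 4, 6, 42, 2, 0, 2], [1, 4, 6, 42, 2, 0, 2]]]}}

```text
clock: 3.55
ee_pos: [0.4824, -0.034, 0.3102]
eef_rot: [-179.8, 35.1, -175.1]
wrist_force: [-0.3, 0.3, -0.6]
opening: 0.0852
grip_force: 0.0
```

```bash
python3 - <<'E'
from fit import *
c=cap('wrist')
x=np.array([.5625,-.0267,.1959]);p=4.85
print([np.round(proj(c,x+ax(p)*z)) for z in(.01,.089)])
im=c['frame'][100:400,170:490]
im=cv2.resize(im,None,fx=2,fy=2,interpolation=2)
for k in range(0,320,20):
    im[:,2*k]=im[:,2*k]//2+[60,0,0]
    if k<300: im[2*k,:]=im[2*k,:]//2+[60,0,0]
cv2.imwrite('pics/w2.png',im[:,:,::-1])
go(x+ax(p)*.066,down(p,35,0))
E
```

```text
[array([325., 227.]), array([325., 264.])]
shift [-0.2  0.6 73.7] rot [-0.1  0.1  0.1] q [-22. -16. -46.  28.  15. -23.] ee [ 0.48241424 -0.03396782  0.31012214] t 3.6
```

View pics/w2.png

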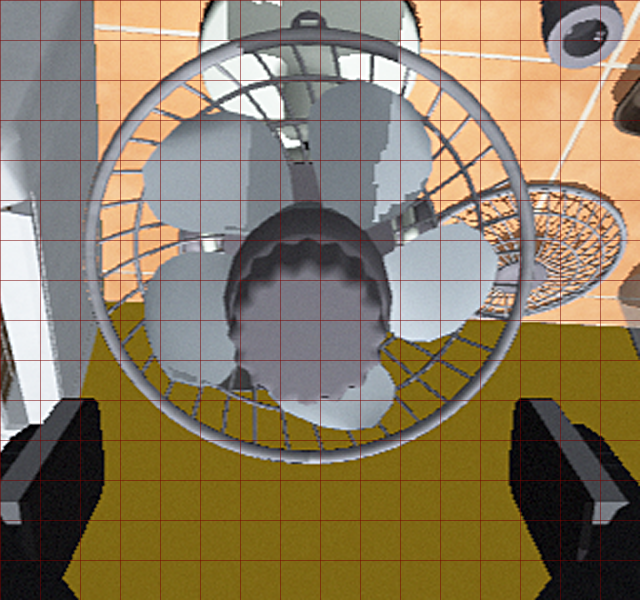

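The view agrees with the prediction: rim centre about (325,223) against (325,227), and spinner top about (325,261) against (325,264). I'm going in.

>>> {"api": "jog_arm", "payload": {"commands": [[[1, 1, 1, 40, 0, 0, 0], [1, 1, 1, 72, 0, 0, 0], [1, 1, 1, 72, 0, 0, 0], [1, 1, 1, 72, 0, 0, 0], [0.3, 1, 1, 72, 0, 0, 0], [0.3, 1, 1, 72, 0, 0, 0], [0.3, 1, 1, 72, 0, 0, 0], [0.3, 1, 1, 72, 0, 0, 0]]], "force": 40}}

```text
clock: 4.6
ee_pos: [0.5234, -0.0299, 0.252]
eef_rot: [-179.8, 35.2, -175.0]
wrist_force: [-4.3, -0.5, 6.6]
opening: 0.046
grip_force: 40.0
```

>>> {"api": "jog_arm", "payload": {"commands": [[[0.3, 0, 0, -0.9, 0, 0, 10], [0.3, 0, 0, -1.5, 0, 0, 20], [0.3, 0, 0, -2.1, 0, 0, 30], [0.3, 0, 0, -2.7, 0, 0, 40], [0.3, 0, 0, -3.3, 0, 0, 50], [0.3, 0, 0, -3.9, 0, 0, 60], [0.3, 0, 0, -4.5, 0, 0, 70], [0.3, 0, 0, -5.1, 0, 0, 80]]]}}

```text
clock: 5.6
ee_pos: [0.5219, -0.0276, 0.2571]
eef_rot: [144.9, 5.5, 103.1]
wrist_force: [5.1, 7.0, 1.9]
opening: 0.0459
grip_force: 41.1
```

```bash
python3 - <<'E'
from fit import *
s=robot.sense();print({k:np.round(s[k],2) for k in('qpos','wrist_force','moment','effort','opening')})
E
```

```text
{'qpos': array([-19.35,  -7.71, -48.75,  16.04,  13.97,  59.97]), 'wrist_force': array([5.08, 7.04, 1.93]), 'moment': array([ 1.38, -0.81,  1.04]), 'effort': array([ -4.14, -19.54,  25.58,  -2.96,  -2.11,  -1.03]), 'opening': np.float64(0.05)}
```

>>> {"api": "jog_arm", "payload": {"commands": [[[0.3, 0, 0, -0.6, 0, 0, 10], [0.3, 0, 0, -1.2, 0, 0, 20], [0.3, 0, 0, -1.8, 0, 0, 30], [0.3, 0, 0, -2.4, 0, 0, 40], [0.3, 0, 0, -3.0, 0, 0, 50], [0.3, 0, 0, -3.6, 0, 0, 60], [0.3, 0, 0, -4.2, 0, 0, 70], [0.3, 0, 0, -4.6, 0, 0, 78]]]}}

```text
clock: 6.6
ee_pos: [0.521, -0.029, 0.2627]
eef_rot: [165.0, -32.7, 31.3]
wrist_force: [8.1, 4.6, 2.9]
opening: 0.0459
grip_force: 41.3
```

```bash
python3 - <<'E'
from fit import *
s=robot.sense();print({k:np.round(s[k],2) for k in('qpos','wrist_force','moment','opening')})
x=np.array([.5625,-.0267,.1959]);print((s['ee_pos']-x)@ax(4.85))
R=Ro.from_euler('xyz',s['eef_rot'],degrees=True).as_matrix();print(R[:,2],ax(4.85))
c=cap('wrist','w3.png')
E
```

```text
{'qpos': array([-19.56,  -8.34, -48.47,  16.72,  14.  , 137.76]), 'wrist_force': array([8.08, 4.56, 2.88]), 'moment': array([ 0.89, -1.46,  0.72]), 'opening': np.float64(0.05)}
0.07858067512927423
[ 0.58093372  0.05033545 -0.81239298] [-0.57152272 -0.04849441  0.81915204]
```

View pics/w3.png

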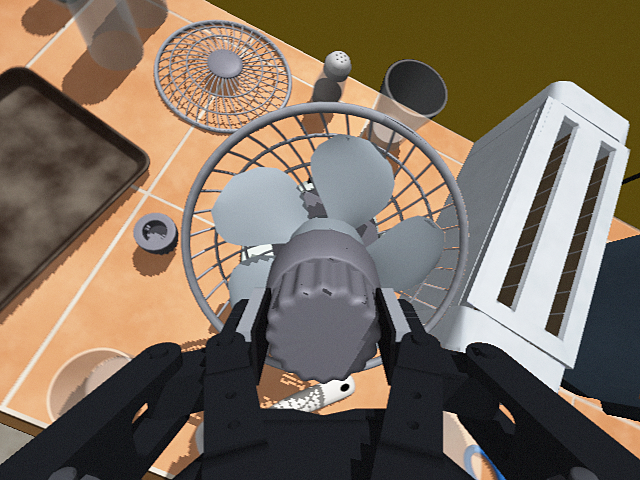

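The spinner is held in the pads and has turned about 158°. The hub is visible behind the cap, so there is a gap. I'll draw it off along the shaft.

>>> {"api": "jog_arm", "payload": {"commands": [[[0.3, 0, 0, -1, 0, 0, 3], [0.3, 0, 0, -3, 0, 0, 3], [0.3, 0, 0, -5, 0, 0, 3], [0.3, 0, 0, -7, 0, 0, 3], [0.3, 0, 0, -9, 0, 0, 3], [0.3, 0, 0, -11, 0, 0, 3], [0.3, 0, 0, -12, 0, 0, 3], [0.3, 0, 0, -12, 0, 0, 3]]]}}

```text
clock: 7.65
ee_pos: [0.5098, -0.0307, 0.2682]
eef_rot: [167.0, -32.8, 27.7]
wrist_force: [-3.0, 0.4, 6.7]
opening: 0.046
grip_force: 43.6
```

>>> {"api": "jog_arm", "payload": {"commands": [[[0.3, 0, 0, -3, 0, 0, 0], [0.3, 0, 0, -6, 0, 0, 0], [0.3, 0, 0, -10, 0, 0, 0], [0.3, 0, 0, -15, 0, 0, 0], [0.3, 0, 0, -20, 0, 0, 0], [0.3, 0, 0, -25, 0, 0, 0], [0.3, 0, 0, -30, 0, 0, 0], [0.3, 0, 0, -35, 0, 0, 0]]]}}

```text
clock: 8.65
ee_pos: [0.4901, -0.0323, 0.2974]
eef_rot: [166.9, -32.9, 27.8]
wrist_force: [0.5, 0.1, 0.4]
opening: 0.046
grip_force: 43.0
```

```bash
python3 - <<'E'
from fit import *
s=robot.sense();print({k:np.round(s[k],2) for k in('qpos','wrist_force','moment','opening')})
c=cap('scene');d=cap('side');cv2.imwrite('pics/s4.png',np.hstack([cv2.resize(k['frame'][110:310,250:450],(400,400)) for k in(c,d)])[:,:,::-1])
E
```

```text
{'qpos': array([-21.67, -14.09, -46.7 ,  25.18,  14.76, 138.72]), 'wrist_force': array([0.47, 0.11, 0.45]), 'moment': array([-0.03,  0.59,  0.02]), 'opening': np.float64(0.05)}
```

View pics/s4.png

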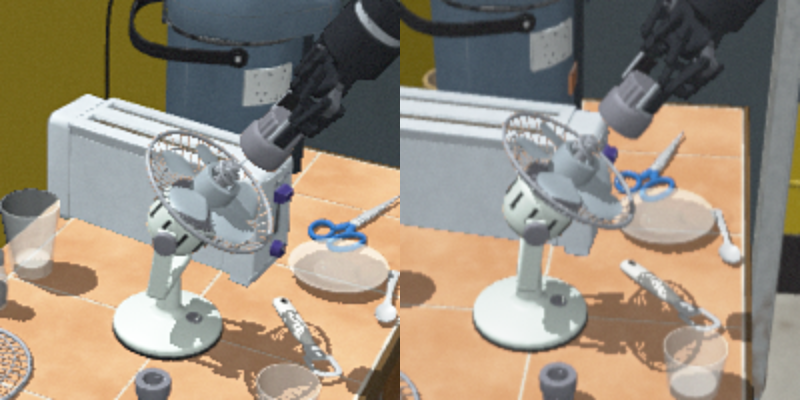

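The spinner is off (image centre-left, in the fingers), the blade is still seated, and the stud is bare. Next it goes to the tray.

```bash
python3 - <<'E'
from fit import *
for yaw in(100,80,60):
  go([.45,.16,.33],Ro.from_euler('xyz',[180,0,yaw],degrees=True))
E
```

```text
shift [  62.8 -184.7  -40.7] rot [ 31.8 -20.4 -73.6] q [-22. -14. -47.  25.  15. 139.] ee [ 0.49036892 -0.03243493  0.29772793] t 8.75
shift [  62.8 -184.7  -40.7] rot [ 26.9 -24.8 -54.3] q [-22. -14. -47.  25.  15. 139.] ee [ 0.49036892 -0.03243493  0.29772793] t 8.75
shift [  62.8 -184.7  -40.7] rot [ 21.7 -28.4 -35. ] q [-22. -14. -47.  25.  15. 139.] ee [ 0.49036892 -0.03243493  0.29772793] t 8.75
```

>>> {"api": "jog_arm", "payload": {"commands": [[[0.3, 20, -60, -20, 0, 0, 0], [0.3, 40, -120, -40, 11, -7, -25], [0.3, 63, -185, -41, 32, -20, -74], [0.3, 63, -185, -41, 32, -20, -74], [0.3, 63, -185, -41, 32, -20, -74], [0.3, 63, -185, -41, 32, -20, -74], [0.3, 63, -185, -41, 32, -20, -74], [0.3, 63, -185, -41, 32, -20, -74]]]}}

```text
clock: 9.75
ee_pos: [0.4502, 0.1604, 0.3297]
eef_rot: [177.2, -2.3, 93.9]
wrist_force: [1.1, -0.4, -0.6]
opening: 0.0458
grip_force: 42.8
```

```bash
python3 - <<'E'
from fit import *
go([.59,.285,.20],Ro.from_euler('xyz',[180,0,100],degrees=True))
E
```

```text
shift [109.7 141.1 141.2] rot [ 2.9 -2.1 -6.2] q [  9.   5. -14.  68.   2.  96.] ee [0.45017396 0.16036598 0.32968985] t 9.75
```

Before descending I'll look at the tray from here.

>>> {"api": "jog_arm", "payload": {"commands": [[[0.3, 110, 141, 100, 3, -2, -6], [0.3, 110, 141, 100, 3, -2, -6], [0.3, 110, 141, 100, 3, -2, -6], [0.3, 110, 141, 100, 3, -2, -6], [0.3, 110, 141, 100, 3, -2, -6], [0.3, 110, 141, 100, 3, -2, -6], [0.3, 110, 141, 100, 3, -2, -6], [0.3, 110, 141, 100, 3, -2, -6]]]}}

```text
clock: 10.75
ee_pos: [0.5882, 0.2825, 0.243]
eef_rot: [179.8, -0.2, 99.5]
wrist_force: [0.6, 0.4, 0.2]
opening: 0.0459
grip_force: 42.9
```

```bash
python3 - <<'E'
from fit import *
c=cap('wrist','w5.png')
t=np.array([.519,.297]);u=np.array([.983,-.18]);v=np.array([.18,.983])
print([np.round(proj(c,[*(t+a*u*.134+b*v*.0975),.016])) for a,b in((1,1),(1,-1),(-1,-1),(-1,1))])
print(proj(c,[*(t+.078*u),.003]))
go([*(t+.078*u),.08],Ro.from_euler('xyz',[180,0,100],degrees=True))
E
```

```text
[array([415., 132.]), array([346., 296.]), array([116., 220.]), array([153.,  30.])]
[329.75506262 199.8625845 ]
shift [ -1.4   7.  162.8] rot [ 0.1 -0.2 -0.5] q [ 19.  29.   7.  68.   0. 100.] ee [0.58826501 0.2826309  0.24275053] t 10.8
```

View pics/w5.png

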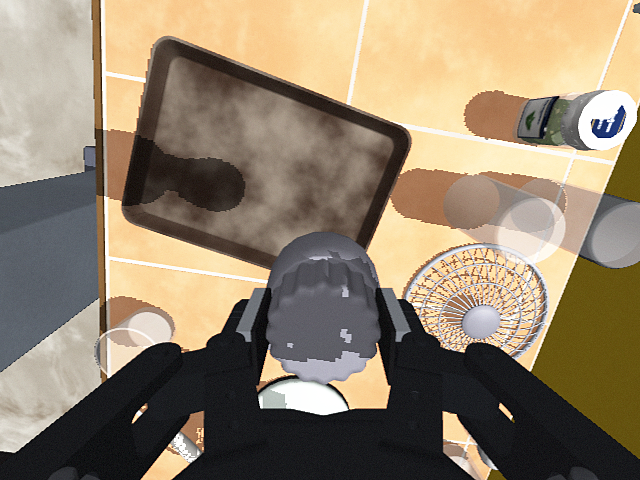

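The tray corners at (412,130), (155,33) and (122,220) match the prediction within about 5 px, and the spinner sits straight in the fingers. I'm lowering it.

>>> {"api": "jog_arm", "payload": {"commands": [[[0.3, -1, 7, 60, 0, 0, 0], [0.3, -1, 7, 120, 0, 0, 0], [0.3, -1, 7, 170, 0, 0, 0], [0.3, -1, 7, 190, 0, 0, 0], [0.3, -1, 7, 195, 0, 0, 0], [0.3, -1, 7, 197, 0, 0, 0], [0.3, -1, 7, 198, 0, 0, 0], [0.3, -1, 7, 198, 0, 0, 0]]]}}

```text
clock: 11.8
ee_pos: [0.5962, 0.2841, 0.0448]
eef_rot: [179.8, -0.2, 99.5]
wrist_force: [-0.4, -0.5, -0.5]
opening: 0.0456
grip_force: 42.9
```

>>> {"api": "jog_arm", "payload": {"commands": [[[0.3, 0, 0, 1, 0, 0, 0], [0.3, 0, 0, 2, 0, 0, 0], [0.3, 0, 0, 3, 0, 0, 0], [0.3, 0, 0, 4, 0, 0, 0], [0.3, 0, 0, 5, 0, 0, 0], [0.3, 0, 0, 5, 0, 0, 0], [0.3, 0, 0, 5, 0, 0, 0], [0.3, 0, 0, 5, 0, 0, 0]]]}}

```text
clock: 12.8
ee_pos: [0.5955, 0.2838, 0.0386]
eef_rot: [179.9, -0.2, 99.5]
wrist_force: [0.4, 0.4, -1.3]
opening: 0.0457
grip_force: 42.9
```

>>> {"api": "jog_arm", "payload": {"commands": [[[0.3, 0, 0, 1, 0, 0, 0], [0.3, 0, 0, 2, 0, 0, 0], [0.3, 0, 0, 3, 0, 0, 0], [0.3, 0, 0, 3, 0, 0, 0], [0.3, 0, 0, 3, 0, 0, 0], [0.3, 0, 0, 3, 0, 0, 0], [0.3, 0, 0, 3, 0, 0, 0], [0.3, 0, 0, 3, 0, 0, 0]]]}}

```text
clock: 13.8
ee_pos: [0.5955, 0.2839, 0.0356]
eef_rot: [179.9, -0.2, 99.5]
wrist_force: [-0.9, -0.9, -0.5]
opening: 0.0459
grip_force: 42.9
```

>>> {"api": "jog_arm", "payload": {"commands": [[[0.3, 0, 0, 0.5, 0, 0, 0], [0.3, 0, 0, 1, 0, 0, 0], [0.3, 0, 0, 1.5, 0, 0, 0], [0.3, 0, 0, 2, 0, 0, 0], [0.3, 0, 0, 2.5, 0, 0, 0], [0.3, 0, 0, 3, 0, 0, 0], [0.3, 0, 0, 3, 0, 0, 0], [0.3, 0, 0, 3, 0, 0, 0]]]}}

```text
clock: 14.8
ee_pos: [0.5956, 0.2837, 0.0351]
eef_rot: [179.9, -0.2, 99.5]
wrist_force: [-6.1, -3.1, 16.7]
opening: 0.0458
grip_force: 44.5
```

Contact with the tray floor. I'll relieve the force, open and rise.

>>> {"api": "jog_arm", "payload": {"commands": [[[0.3, 0, 0, -2, 0, 0, 0], [0.3, 0, 0, -2, 0, 0, 0], [1, 0, 0, -2, 0, 0, 0], [1, 0, 0, -2, 0, 0, 0], [1, 0, 0, -2, 0, 0, 0], [1, 0, 0, -2, 0, 0, 0], [1, 0, 0, -60, 0, 0, 0], [1, 0, 0, -120, 0, 0, 0]]]}}

```text
clock: 15.8
ee_pos: [0.5946, 0.2832, 0.1528]
eef_rot: [-179.9, -0.2, 99.5]
wrist_force: [1.5, -0.2, 0.1]
opening: 0.0851
grip_force: 0.0
```

```bash
python3 - <<'E'
from fit import *
s=robot.sense()
x=np.array([.5625,-.0267,.1959])+.0023*ax(4.85);print(x)
go([.44,.16,.34],down(10,20,75))
go(x+ax(4.85)*.15,down(4.85,35,75))
E
```

```text
[ 0.5611855  -0.02681154  0.19778405]
shift [ -95.4 -173.1 -187.2] rot [-20.   -2.7 -15.4] q [19. 33.  0. 57.  0. 99.] ee [0.59460014 0.28318765 0.15281048] t 15.8
shift [-292.8 -170.2 -168.4] rot [-34.6  -6.1 -10.1] q [19. 33.  0. 57.  0. 99.] ee [0.59460014 0.28318765 0.15281048] t 15.8
```

>>> {"api": "jog_arm", "payload": {"commands": [[[1, -10, -10, -60, 0, 0, 0], [1, -30, -40, -120, 0, 0, 0], [1, -95, -173, -187, -20, -3, -15], [1, -95, -173, -187, -20, -3, -15], [1, -95, -173, -187, -20, -3, -15], [1, -95, -173, -187, -20, -3, -15], [1, -95, -173, -187, -20, -3, -15], [1, -95, -173, -187, -20, -3, -15]]]}}

```text
clock: 16.8
ee_pos: [0.4415, 0.161, 0.3384]
eef_rot: [160.6, 5.3, 113.7]
wrist_force: [0.0, 0.2, -0.8]
opening: 0.0851
grip_force: 0.0
```

```bash
python3 - <<'E'
from fit import *
x=np.array([.5612,-.0268,.1978])
go(x+ax(4.85)*.15,down(4.85,35,75))
E
```

```text
shift [-189.8  -56.5   17.7] rot [-13.8  -5.8   4.3] q [ 12.  -9. -29.  49.  -1.  77.] ee [0.4414597  0.16101024 0.33844403] t 16.8
```

>>> {"api": "jog_arm", "payload": {"commands": [[[1, -190, -56, 18, -14, -6, 4], [1, -190, -56, 18, -14, -6, 4], [1, -190, -56, 18, -14, -6, 4], [1, -190, -56, 18, -14, -6, 4], [1, -190, -56, 18, -14, -6, 4], [1, -190, -56, 18, -14, -6, 4], [1, -190, -56, 18, -14, -6, 4], [1, -190, -56, 18, -14, -6, 4]]]}}

```text
clock: 17.8
ee_pos: [0.4751, -0.033, 0.3214]
eef_rot: [145.7, 8.9, 107.6]
wrist_force: [-0.2, -0.3, -0.1]
opening: 0.0856
grip_force: 0.0
```

```bash
python3 - <<'E'
from fit import *
x=np.array([.5612,-.0268,.1978])
c=cap('wrist');print([np.round(proj(c,x+ax(4.85)*z)) for z in(.01,.034,.058)])
im=cv2.resize(c['frame'][80:380,150:550],None,fx=2,fy=2,interpolation=2)
for k in range(0,400,20):
    im[:,2*k]=im[:,2*k]//2+[60,0,0]
    if k<300: im[2*k,:]=im[2*k,:]//2+[60,0,0]
cv2.imwrite('pics/w6.png',im[:,:,::-1])
go(x+ax(4.85)*.02,down(4.85,35,75))
E
```

```text
[array([323., 223.]), array([323., 231.]), array([323., 241.])]
shift [ -0.5  -1.1 130.8] rot [0.3 0.1 0.4] q [-23. -17. -45.  30.  16.  51.] ee [ 0.47511042 -0.03325143  0.32144132] t 17.85
```

View pics/w6.png

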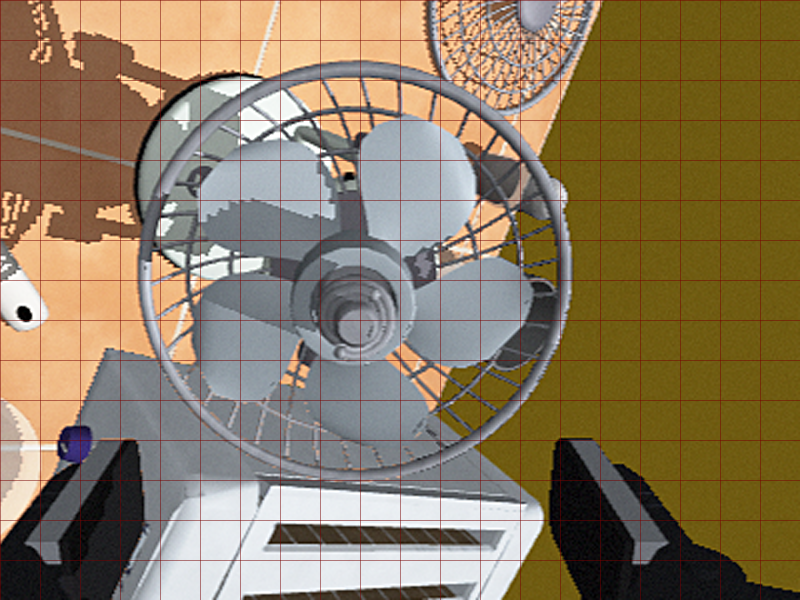

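The hub front centre is at about (326,230) against the predicted (323,231), and the stud tip at about (326,240). The lateral error is about 2.5 mm towards image right.

```bash
python3 - <<'E'
from fit import *
c=cap('wrist');R=Ro.from_euler('xyz',robot.sense()['eef_rot'],degrees=True).as_matrix()
print('cam x in tool',np.round(c['R'][0]@R,2))
E
```

```text
cam x in tool [0. 1. 0.]
```

>>> {"api": "jog_arm", "payload": {"commands": [[[1, 0, 1, 50, 0, 0, 0], [1, 0, 1, 100, 0, 0, 0], [1, 0, 1, 122, 0, 0, 0], [1, 0, 1, 129, 0, 0, 0], [1, 0, 1, 129, 0, 0, 0], [1, 0, 1, 129, 0, 0, 0], [0.3, 0, 1, 129, 0, 0, 0], [0.3, 0, 1, 129, 0, 0, 0]]], "force": 30}}

```text
clock: 18.9
ee_pos: [0.5504, -0.0281, 0.2174]
eef_rot: [145.6, 8.9, 107.4]
wrist_force: [0.4, 1.8, 8.7]
opening: 0.0518
grip_force: 4.7
```

>>> {"api": "jog_arm", "payload": {"commands": [[[0.3, 0, 0, 0, 0, 0, 0], [0.3, 0, 0, 0, 0, 0, 0], [0.3, 0, 0, 0, 0, 0, 0], [0.3, 0, 0, 0, 0, 0, 0], [0.3, 0, 0, 0, 0, 0, 0], [0.3, 0, 0, 0, 0, 0, 0], [0.3, 0, 0, 0, 0, 0, 0], [0.3, 0, 0, 0, 0, 0, 0]]]}}

```text
clock: 19.9
ee_pos: [0.5513, -0.0278, 0.2187]
eef_rot: [145.4, 8.9, 107.4]
wrist_force: [-5.3, 1.3, 8.7]
opening: 0.0476
grip_force: 29.1
```

>>> {"api": "jog_arm", "payload": {"commands": [[[0.3, 0, 0, -3, 0, 0, 0], [0.3, 0, 0, -7, 0, 0, 0], [0.3, 0, 0, -12, 0, 0, 0], [0.3, 0, 0, -17, 0, 0, 0], [0.3, 0, 0, -22, 0, 0, 0], [0.3, 0, 0, -27, 0, 0, 0], [0.3, 0, 0, -32, 0, 0, 0], [0.3, 0, 0, -36, 0, 0, 0]]], "force": 40}}

```text
clock: 20.9
ee_pos: [0.53, -0.0297, 0.2468]
eef_rot: [145.6, 8.9, 107.4]
wrist_force: [5.2, 2.1, -0.8]
opening: 0.0467
grip_force: 42.2
```

>>> {"api": "jog_arm", "payload": {"commands": [[[0.3, 0, 0, -5, 0, 0, 0], [0.3, 0, 0, -10, 0, 0, 0], [0.3, 0, 0, -15, 0, 0, 0], [0.3, 0, 0, -20, 0, 0, 0], [0.3, 0, 0, -28, 0, 0, 0], [0.3, 0, 0, -36, 0, 0, 0], [0.3, 0, 0, -44, 0, 0, 0], [0.3, 0, 0, -52, 0, 0, 0]]]}}

```text
clock: 21.9
ee_pos: [0.4991, -0.0322, 0.2889]
eef_rot: [145.7, 8.9, 107.4]
wrist_force: [0.1, -0.7, -1.0]
opening: 0.0471
grip_force: 42.5
```

```bash
python3 - <<'E'
from fit import *
c=cap('wrist','w7.png')
t=np.array([.519,.297]);u=np.array([.983,-.18]);P=t-.04*u
go([.43,.17,.33],Ro.from_euler('xyz',[180,0,169.6],degrees=True))
go([*P,.2],Ro.from_euler('xyz',[180,0,169.6],degrees=True))
E
```

```text
shift [204.9  36.6 -63.3] rot [ 26.   26.3 -57.5] q [-21. -13. -47.  23.  15.  53.] ee [ 0.49919636 -0.03231735  0.2897649 ] t 21.95
shift [336.9  46.2  77.7] rot [ 26.   26.3 -57.5] q [-21. -13. -47.  23.  15.  53.] ee [ 0.49919636 -0.03231735  0.2897649 ] t 21.95
```

View pics/w7.png

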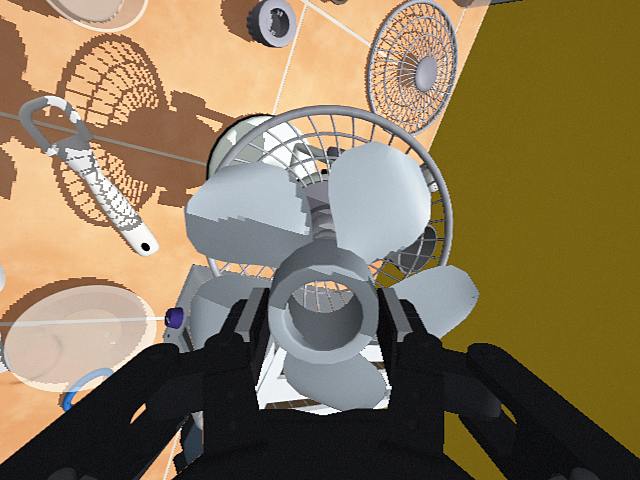

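The blade is off the shaft (hub at about (322,305)) and straight in the grip. I'm carrying it to the tray.

>>> {"api": "jog_arm", "payload": {"commands": [[[0.3, 50, 10, -50, 0, 0, 0], [0.3, 100, 20, -63, 6, 6, -14], [0.3, 150, 30, -63, 26, 26, -57], [0.3, 205, 37, -63, 26, 26, -57], [0.3, 205, 37, -63, 26, 26, -57], [0.3, 205, 37, -63, 26, 26, -57], [0.3, 205, 37, -63, 26, 26, -57], [0.3, 205, 37, -63, 26, 26, -57]]]}}

```text
clock: 22.95
ee_pos: [0.4318, 0.1707, 0.3285]
eef_rot: [180.0, -0.0, 169.2]
wrist_force: [-0.3, -0.3, -0.2]
opening: 0.0473
grip_force: 42.5
```

```bash
python3 - <<'E'
from fit import *
t=np.array([.519,.297]);u=np.array([.983,-.18]);P=t-.041*u
go([*P,.15],Ro.from_euler('xyz',[180,0,169.6],degrees=True))
E
```

```text
shift [-21.2 140.  178.5] rot [ 0.  -0.  -0.4] q [ 12.   7. -12.  71.   0.  23.] ee [0.43177188 0.1707348  0.32845324] t 22.95
```

>>> {"api": "jog_arm", "payload": {"commands": [[[0.3, -10, 60, 0, 0, 0, 0], [0.3, -21, 110, 20, 0, 0, 0], [0.3, -21, 140, 60, 0, 0, 0], [0.3, -21, 140, 110, 0, 0, 0], [0.3, -21, 140, 160, 0, 0, 0], [0.3, -21, 140, 178, 0, 0, 0], [0.3, -21, 140, 178, 0, 0, 0], [0.3, -21, 140, 178, 0, 0, 0]]]}}

```text
clock: 23.95
ee_pos: [0.4791, 0.3044, 0.1521]
eef_rot: [179.9, 0.2, 169.1]
wrist_force: [-0.0, -0.8, -1.5]
opening: 0.0469
grip_force: 42.5
```

```bash
python3 - <<'E'
from fit import *
t=np.array([.519,.297]);u=np.array([.983,-.18]);v=np.array([.18,.983]);P=t-.041*u
go([*P,.032],Ro.from_euler('xyz',[180,0,169.6],degrees=True))
w=cap('wrist');a=cap('side')
print([np.round(proj(w,[*(t+p*u*.134+q*v*.0975),.016])) for p,q in((1,1),(1,-1),(-1,-1),(-1,1))])
cv2.imwrite('pics/w8.png',np.vstack([w['frame'][:,:,::-1]])) 
E
```

```text
shift [  0.7  -0.4 120.1] rot [ 0.1  0.2 -0.5] q [ 25.  24. -15.  50.   0.  36.] ee [0.47907497 0.3043812  0.15213844] t 23.95
[array([425., 396.]), array([225., 398.]), array([192., 104.]), array([454., 102.])]
```

View pics/w8.png

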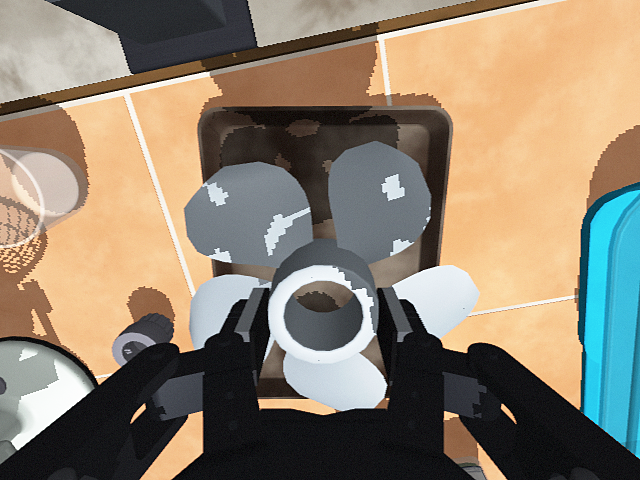

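The tray rim top corners at (198,108) and (452,108) match the prediction to about 2 mm, and the blade is over the tray floor.

>>> {"api": "jog_arm", "payload": {"commands": [[[0.3, 0, 0, 40, 0, 0, 0], [0.3, 0, 0, 80, 0, 0, 0], [0.3, 0, 0, 105, 0, 0, 0], [0.3, 0, 0, 113, 0, 0, 0], [0.3, 0, 0, 116, 0, 0, 0], [0.3, 0, 0, 118, 0, 0, 0], [0.3, 0, 0, 119, 0, 0, 0], [0.3, 0, 0, 119, 0, 0, 0]]]}}

```text
clock: 25.05
ee_pos: [0.4787, 0.3043, 0.0325]
eef_rot: [179.9, 0.1, 169.1]
wrist_force: [0.8, -0.7, -1.3]
opening: 0.0466
grip_force: 42.5
```

>>> {"api": "jog_arm", "payload": {"commands": [[[0.3, 0, 0, 1, 0, 0, 0], [0.3, 0, 0, 2, 0, 0, 0], [0.3, 0, 0, 3, 0, 0, 0], [0.3, 0, 0, 4, 0, 0, 0], [0.3, 0, 0, 4, 0, 0, 0], [0.3, 0, 0, 4, 0, 0, 0], [0.3, 0, 0, 4, 0, 0, 0], [0.3, 0, 0, 4, 0, 0, 0]]]}}

```text
clock: 26.05
ee_pos: [0.4784, 0.3041, 0.028]
eef_rot: [179.9, 0.1, 169.1]
wrist_force: [1.4, -0.1, 0.2]
opening: 0.0469
grip_force: 42.5
```

>>> {"api": "jog_arm", "payload": {"commands": [[[0.3, 0, 0, 0.5, 0, 0, 0], [0.3, 0, 0, 1, 0, 0, 0], [0.3, 0, 0, 1.5, 0, 0, 0], [0.3, 0, 0, 2, 0, 0, 0], [0.3, 0, 0, 2.5, 0, 0, 0], [0.3, 0, 0, 3, 0, 0, 0], [0.3, 0, 0, 3, 0, 0, 0], [0.3, 0, 0, 3, 0, 0, 0]]]}}

```text
clock: 27.05
ee_pos: [0.4782, 0.3041, 0.0261]
eef_rot: [179.9, 0.1, 169.1]
wrist_force: [-3.7, -0.9, 10.6]
opening: 0.0468
grip_force: 43.5
```

Contact at the expected height. I'll release and rise straight up.

>>> {"api": "jog_arm", "payload": {"commands": [[[0.3, 0, 0, -1, 0, 0, 0], [0.3, 0, 0, -1, 0, 0, 0], [1, 0, 0, -1, 0, 0, 0], [1, 0, 0, -1, 0, 0, 0], [1, 0, 0, -1, 0, 0, 0], [1, 0, 0, -1, 0, 0, 0], [1, 0, 0, -40, 0, 0, 0], [1, 0, 0, -90, 0, 0, 0]]]}}

```text
clock: 28.05
ee_pos: [0.4771, 0.3034, 0.1148]
eef_rot: [-180.0, -0.1, 169.1]
wrist_force: [1.4, 0.9, -0.3]
opening: 0.085
grip_force: 0.0
```

>>> {"api": "jog_arm", "payload": {"commands": [[[1, 0, 0, -50, 0, 0, 0], [1, 0, 0, -110, 0, 0, 0], [1, 20, 0, -150, 0, 0, 0], [1, 80, -20, -150, 0, 0, 0], [1, 80, -20, -150, 0, 0, 0], [1, 80, -20, -150, 0, 0, 0], [1, 80, -20, -150, 0, 0, 0], [1, 80, -20, -150, 0, 0, 0]]]}}

```text
clock: 29.05
ee_pos: [0.3965, 0.2995, 0.2646]
eef_rot: [179.9, 0.1, 169.1]
wrist_force: [-0.5, 0.9, -0.7]
opening: 0.0854
grip_force: 0.0
```

```bash
python3 - <<'E'
from fit import *
w=cap('wrist');a=cap('side')
cv2.imwrite('pics/end.png',np.hstack([cv2.resize(w['frame'],(400,300)),cv2.resize(a['frame'][270:435,220:440],(400,300))])[:,:,::-1])
E
```

```text
(no output)
```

View pics/end.png

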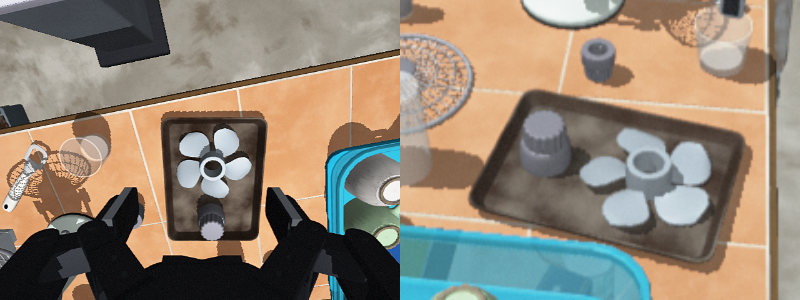

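The spinner stands upright at (545,145) in the right panel and the blade lies flat, hub up, at (650,170). They are side by side on the tray with a gap between them.

```bash
python3 -c "
from plant import robot
print(robot.job_done())"
```

```text
the job is handed in; nothing more can be done
None
```

I handed the job in at about 29 s: in the last picture the spinner stands upright on its rim, the blade lies flat, hub up, beside it on the tray, and the other things look undisturbed; the hand-in gave no verdict.

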